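# Interlock a channel offcut over two open ones

### The arm

A 6-joint arm with a two-finger parallel gripper is mounted at the origin on a cart in front of the work surface, level with it; the furniture and walls round the work are solid. World frame = base frame: x ahead of the robot, y to its left, z up, the work surface at z = 0. Lengths are in m, angles in rad, forces in N, time in s.
With the tool pointing down it reaches from about 0.325 to 0.775 m from the base axis. Payload 9.3 kg.
Tool frame: the origin (TCP) lies on the centre line of the jaws, within the pads' length; the fingertips stand 19 mm ahead of it and the grasp point (between the pads) is the TCP; z points along the fingers, y is the line along which they close (so a half turn about z gives the same grasp; the last joint's range is limited). The gripper opens to 85 mm and grips with 20 to 120 N. Pads are 22 mm wide; open, the fingers measure 114 mm over their backs; the gripper's body (76 mm by 85 mm) begins 54 mm behind the grasp point. The pads swing forward as they close: fully open they stand 13 mm farther back than shut.
Start: joints at [-1.378, 0.259, 0.021, 1.334, 0, 1.418], TCP at [0.186, -0.517, 0.25] pointing down, gripper open.
Joint ranges: [-3.04, 3.04], [-0.91, 1.82], [-1.04, 1.36], [-1.92, 1.95], [-1.52, 1.45], [-3.14, 3.14]. Speed limits (rad/s): [2.22, 2.22, 2.79, 3.14, 3.14, 3.14].

### API

Orientations are given as a rotation vector (axis times angle).
In Python, from workcell import bot, vision gives the robot as it stands.
- The arm moves only by the tool arm_command, never from a script. Its argument "steps" is a list of rows, each an object of numbers: "dx", "dy", "dz": the shift along the world's x, y, z in mm; "spin": the turn about the world's z in rad; "gripper": the closure, from -1 (fully open) to 1 (shut). A call has 1 to 12 rows; each row shifts and turns the commanded pose from where the row before left it; what a row does not reach is not made up. A row lasts 1/8 s, in which the tool goes at most 62.5 mm and 10.7 degrees, less where a joint would pass 70% of its speed; a pose out of reach is approached as far as the arm can. A call with a gripper value outside its range is refused whole. The fingers move at their own pace and stop on an object; "squeeze" is the grip in N (left out, the last holds). Time passes only in rows, so rows that do not move let the fingers close. It gives the time, the measured TCP pose, the force, the opening and the grip force at its end, in the units of the state.
- bot.get_state(): the state, without advancing time (a new reading comes with each control period).
- vision.get_image(name): name is "side" or "top"; returns (picture, depth): 384x512x3 uint8, red, green, blue; 384x512 float32, m along the optical axis (not along the pixel's ray), 0 where there is no reading.
- vision.get_calibration(name): a dict with "mtx" (3x3 intrinsics, pixels), "pose" (4x4, takes a point from camera to world coordinates). Camera axes: x right, y down, z forward; pixel columns grow to the right and rows downward; lengths in m; the calibration is good to about 2 mm. A picture is of the moment at which its call begins. get_calibration takes no time and is no camera call.
- bot.close_job(): hands the job in; it is judged then, once.
The state is a dict: "time": time; "joints": joint angles; "qvel": joint speeds; "effort": joint torques, N m; "tool_pos": TCP position; "tool_rot": TCP orientation; "contact_force": force on the tool from outside, world axes, zero at the start; "wrist_torque": the same for the moment, N m; "finger_gap": opening from 0.0 (shut) to 1.0 (fully open); "finger_force": force on a finger pad.
Only numpy, scipy, OpenCV 4.12 (cv2) and the standard library are available. Lean on these libraries where they do the work, as an engineer would, in place of code of your own. Each camera call takes 0.05 s, during which the arm holds its last target. There are 200 camera calls.

### The job

We are packing the aluminium channel offcuts. Two lie side by side in the plywood cradle, open side up: take the loose channel of the same width, which lies open side down, and set it open side down over the middle of the pair, so that it straddles their two neighbouring flanges, one of its own flanges standing in each trough, fully down and with the ends of all three lined up. Set it down rather than dropping it, and leave the narrow channel where it lies.

Things in the scene. Friction and masses are not known exactly. Their poses are not given: they have to be found in the camera images.
- cap_centre (a point): Centre (half-way up) of the loose plain aluminium U-channel to be placed: 120 long x 54 wide x 40 high (mm), walls 3 thick, about 130 g. It lies on the worktop open side down, its flat slotted web on top, its two flanges (long side walls) upright. x runs along its length, y across its width, z up; grip it across the 54 mm width. Half a turn about z makes no difference.
- seat (a point): Where the centre of the loose channel belongs once seated over the middle of the pair, 29 mm above the worktop. Axes as the cradle's. From this point (mm): trough floors at z = -20, flange tops at z = +17; the two neighbouring flanges to be straddled stand between y = -11 and +11; each trough is free from |y| = 11 to 59, so some 32 mm beside the seated channel stay free for fingers.
- cradle: Fixed plywood board, 140 x 148 mm, 6 thick, origin at the centre of its underside. It holds two channels of the same section as the loose one (120 x 54 x 40, walls 3), open side up, side by side with a gap of 16 between them (centre lines at y = +35 and -35). x runs along the channels, y across, z up. Half a turn about z makes no difference.
- narrow_centre (a point): Centre (half-way up) of a narrow aluminium U-channel, 120 x 24 x 28 mm, walls 3, also lying loose on the worktop open side down. It is too narrow to straddle the pair; a bystander to be left alone. x along its length.
There are look-alikes about, which are no part of the job. Leave any blue look-alike of the part that bears cap_centre alone.

How it is judged:
At the end, for the whole second after the job is handed in: The wide loose channel rests open side down and level (5 degrees) over the pair, one flange in each trough: centre within 15 mm of the seat along and across, within 4 mm of seated height, parallel to the pair within 10 degrees (x of cap_centre in the frame of seat between -0.015 and 0.015 m and y of cap_centre in the frame of seat between -0.015 and 0.015 m and z of cap_centre in the frame of seat between -0.004 and 0.004 m and angle between the x axis of cap_centre and the x axis of seat, either way round below 0.175 rad and angle between cap_centre's own z axis and vertical below 0.09 rad and linear speed of cap below 0.02 m/s and angular speed of cap below 0.1 rad/s); the robot touches nothing.
It fails at once if the narrow channel is moved more than 30 mm (distance of narrow_centre from where it was at the start of the episode above 0.03 m).
It fails at once if the wide channel is dropped (falls out of the fingers faster than 0.8 m/s, a fall of more than 3 cm) (linear speed of cap above 0.8 m/s and contact force between the fingers and cap below 0.1 N).
It also fails if it takes over 35 s, if anything falls off the work surface, if the arm or the gripper's body presses on something with over 40 N, if the wrist force passes 120 N, or if a joint passes its speed limit or range.

## Working session

There is one attempt and no reset: what is moved stays moved. The work goes in short steps, Python scripts to look and compute and a tool call to move; the robot and the scene stay as the last step left them, time stands still between calls to the robot, and variables do not carry over. Pictures are saved under pics/ and viewed, at most 10 in all, crops included, and the job is handed in when it is done.

Besides the shell and the picture viewer there is one more tool, called after "Emit:" in YAML: its name, and indented under it one key for each argument. arm_command: Moves the arm, as the interface text tells. Its arguments: {"type":"object","properties":{"steps":{"type":"array","items":{"type":"object","properties":{"dx":{"type":"number"},"dy":{"type":"number"},"dz":{"type":"number"},"spin":{"type":"number"},"gripper":{"type":"number"}}}},"squeeze":{"type":"number"}},"required":["steps"]}

```bash
mkdir -p pics
python3 - <<'E'
from workcell import bot, vision
import cv2, numpy as np
for n in("top","side"):
    p,d=vision.get_image(n); cv2.imwrite(f"pics/{n}0.png",p[:,:,::-1]); np.save(f"pics/{n}0.npy",d)
    c=vision.get_calibration(n); print(n,np.round(c["mtx"],1).tolist(),np.round(c["pose"],3).tolist(),(d==0).mean())
s=bot.get_state();print(s["time"],s["tool_pos"],s["tool_rot"])
E
```

```text
top [[464.0, 0.0, 259.6], [0.0, 464.0, 188.7], [0.0, 0.0, 1.0]] [[0.023, -0.993, 0.119, 0.254], [-1.0, -0.023, -0.001, 0.174], [0.004, -0.119, -0.993, 1.888], [0.0, 0.0, 0.0, 1.0]] 0.0037485758463541665
side [[480.6, 0.0, 254.9], [0.0, 480.6, 184.1], [0.0, 0.0, 1.0]] [[0.982, -0.105, 0.156, 0.181], [-0.187, -0.459, 0.869, -1.52], [-0.02, -0.882, -0.47, 0.979], [0.0, 0.0, 0.0, 1.0]] 0.15056355794270834
0.1 [ 0.18637442 -0.51722625  0.24972256] [-3.09355377e+00 -5.40273166e-01  2.26326172e-05]
```

View pics/top0.png

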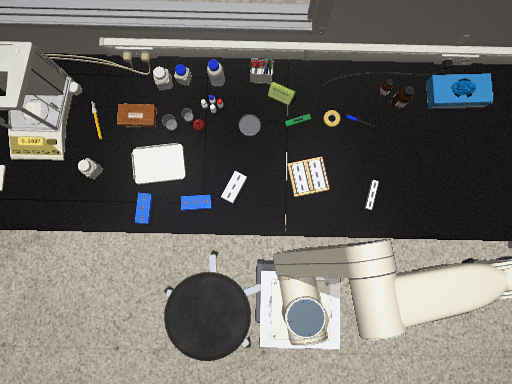

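View pics/side0.png

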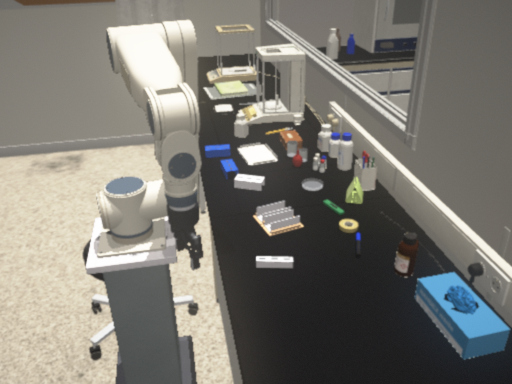

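Top view: candidates for the loose channel are silver with slots at (234,187), narrow silver at (372,195), and blue look-alikes at (143,208) and (196,202). The cradle with the pair is at (309,177). The plain aluminium wide one is at (234,187). I'll measure these and confirm with a crop.

```bash
cat > h.py <<'E'
import cv2, numpy as np
from workcell import vision
def ray(n,uv,z):
    c=vision.get_calibration(n);K,T=c["mtx"],np.array(c["pose"])
    uv=np.atleast_2d(np.asarray(uv,float)); d=np.c_[uv,np.ones(len(uv))]@np.linalg.inv(K).T@T[:3,:3].T
    return T[:3,3]+d*((z-T[2,3])/d[:,2])[:,None]
def rect(n,mask,box,z):
    x0,y0,x1,y1=box; m=np.zeros_like(mask);m[y0:y1,x0:x1]=mask[y0:y1,x0:x1]
    cs,_=cv2.findContours(m,cv2.RETR_EXTERNAL,cv2.CHAIN_APPROX_NONE); c=max(cs,key=cv2.contourArea)
    w=ray(n,c.reshape(-1,2),z)[:,:2]
    (cx,cy),(a,b),t=cv2.minAreaRect((w*1000).astype(np.float32))
    if a<b: a,b,t=b,a,t+90
    return np.round([cx,cy,a,b,(t+90)%180-90],1)
E
python3 - <<'E'
from h import *
p=cv2.imread("pics/top0.png"); d=np.load("pics/top0.npy")
m=(p.max(2)>90).astype(np.uint8)*255
m=cv2.morphologyEx(m,cv2.MORPH_CLOSE,np.ones((3,3)))
print("cap",rect("top",m,(212,160,256,210),.04))
print("narrow",rect("top",m,(355,170,390,220),.028))
print("cradle",rect("top",m,(280,148,338,205),.02))
hsv=cv2.cvtColor(p,cv2.COLOR_BGR2HSV)
o=((hsv[...,1]>90)&(hsv[...,2]>100)&(hsv[...,0]<25)).astype(np.uint8)*255
w=np.argwhere(o[148:205,280:338])[:,::-1]+[280,148]
x=ray("top",w,.006)[:,:2]*1000
print("board",len(w),cv2.minAreaRect(x.astype(np.float32)))
a=cv2.resize(p[150:225,125:265],None,fx=5,fy=5,interpolation=2);b=cv2.resize(p[145:215,275:395],None,fx=5,fy=5,interpolation=2)
b=cv2.copyMakeBorder(b,0,0,0,100,0); 
v=np.vstack([a,b]); v=cv2.resize(v,None,fx=.8,fy=.8)
cv2.imwrite("pics/crop1.png",v); print(v.shape)
E
```

```text
cap [482.  276.6 122.9  56.6 -26.9]
narrow [ 464.8 -280.7  123.    28.2  -14.2]
cradle [553.9 -10.8 186.9 164.6  13. ]
board 281 ((536.1693115234375, -25.677894592285156), (142.701171875, 148.5164794921875), 13.044605255126953)
(580, 560, 3)
```

View pics/crop1.png

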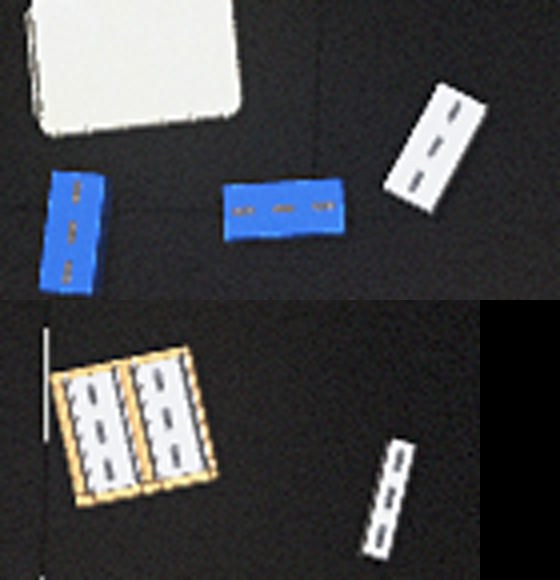

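The crop shows the plain silver wide channel at original pixel (234,187). Blue ones and the narrow one are distinct from it. Going above it, with spin +2.33 rad to keep joint 6 in range.

Emit:
arm_command:
  steps:
    - {"dx":31,"dy":45,"spin":0.18,"gripper":-1}
    - {"dx":31,"dy":45,"spin":0.18}
    - {"dx":31,"dy":45,"spin":0.18}
    - {"dx":31,"dy":45,"spin":0.18}
    - {"dx":31,"dy":45,"spin":0.18}
    - {"dx":31,"dy":45,"spin":0.18}
    - {"dx":30,"dy":46,"spin":0.18}
    - {"dx":9,"dy":53,"spin":0.18}
    - {"dx":9,"dy":53,"spin":0.18}
    - {"dx":9,"dy":53,"spin":0.18}
    - {"dx":9,"dy":53,"spin":0.18}
    - {"dx":9,"dy":53,"spin":0.18}

```text
invalid input at $.steps[0]: expected keys dx, dy, dz, spin, gripper
```

Emit:
arm_command:
  steps:
    - {"dx":9,"dy":53,"spin":0.167}
    - {"dx":9,"dy":53}
    - {"dx":9,"dy":53}
    - {"dx":9,"dy":53,"dz":-40}
    - {"dz":-60}
    - {"dx":0}
    - {"dx":0}

```text
invalid input at $.steps[0]: expected keys dx, dy, dz, spin, gripper
```

Run:
```python
from h import *
from workcell import bot
from scipy.spatial.transform import Rotation as R
s=bot.get_state();X=R.from_rotvec(s["tool_rot"]).as_matrix()[:,0]
print(s["time"],s["tool_pos"],np.degrees(np.arctan2(X[1],X[0])),np.round(s["joints"],2))
p,d=vision.get_image("side");q,e=vision.get_image("top")
v=cv2.resize(p[130:240,180:320],None,fx=4,fy=4)
w=cv2.resize(q[140:240,200:340],None,fx=4,fy=4)[:, :]
cv2.imwrite("pics/s1.png",cv2.resize(np.hstack([v[:400],w]),None,fx=.7,fy=.7)[:,:,::-1])
c=cv2.imread("pics/side0.png");m=(c.max(2)>120).astype(np.uint8)*255
print("cap side",rect("side",m,(230,165,272,192),.04))
```

```text
0.1 [ 0.18637442 -0.51722625  0.24972256] 19.812991641046388 [-1.38  0.26  0.02  1.33  0.    1.42]
cap side [469.9 251.3 140.5 136.9  65.1]
```

View pics/s1.png

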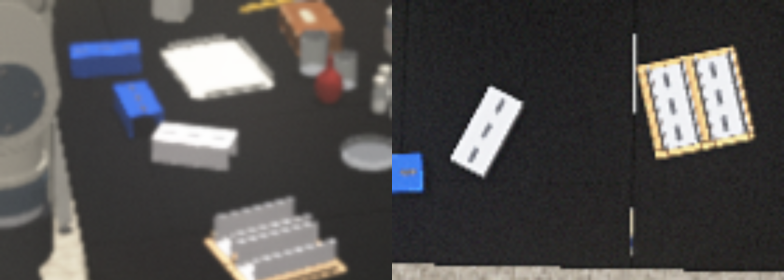

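The commands were refused because every key is needed, so nothing moved. The picture shows the cap lying at about (234,187) in the top view and the pair in the cradle, unchanged. I'm sending them again.

Emit:
arm_command:
  steps:
    - {"dx":31,"dy":45,"dz":0,"spin":0.18,"gripper":-1}
    - {"dx":31,"dy":45,"dz":0,"spin":0.18,"gripper":-1}
    - {"dx":31,"dy":45,"dz":0,"spin":0.18,"gripper":-1}
    - {"dx":31,"dy":45,"dz":0,"spin":0.18,"gripper":-1}
    - {"dx":31,"dy":45,"dz":0,"spin":0.18,"gripper":-1}
    - {"dx":31,"dy":45,"dz":0,"spin":0.18,"gripper":-1}
    - {"dx":30,"dy":46,"dz":0,"spin":0.18,"gripper":-1}
    - {"dx":9,"dy":53,"dz":0,"spin":0.18,"gripper":-1}
    - {"dx":9,"dy":53,"dz":0,"spin":0.18,"gripper":-1}
    - {"dx":9,"dy":53,"dz":0,"spin":0.18,"gripper":-1}
    - {"dx":9,"dy":53,"dz":0,"spin":0.18,"gripper":-1}
    - {"dx":9,"dy":53,"dz":0,"spin":0.18,"gripper":-1}

```text
time: 1.7
tool_pos: [0.4474, 0.0653, 0.2504]
tool_rot: [0.973, 2.987, 0.0]
contact_force: [1.1, -0.6, 0.5]
finger_gap: 0.998
finger_force: 0.0
```

Emit:
arm_command:
  steps:
    - {"dx":9,"dy":53,"dz":0,"spin":0.167,"gripper":-1}
    - {"dx":9,"dy":53,"dz":0,"spin":0,"gripper":-1}
    - {"dx":9,"dy":53,"dz":0,"spin":0,"gripper":-1}
    - {"dx":9,"dy":53,"dz":-40,"spin":0,"gripper":-1}
    - {"dx":0,"dy":0,"dz":-50,"spin":0,"gripper":-1}
    - {"dx":0,"dy":0,"dz":0,"spin":0,"gripper":-1}
    - {"dx":0,"dy":0,"dz":0,"spin":0,"gripper":-1}

```text
time: 2.58
tool_pos: [0.4834, 0.2718, 0.1646]
tool_rot: [0.73, 3.054, 0.001]
contact_force: [0.4, 0.1, 1.3]
finger_gap: 1.0
finger_force: 0.0
```

```bash
cat >> h.py <<'E'
def look(name):
    from workcell import bot
    from scipy.spatial.transform import Rotation as R
    s=bot.get_state();X=R.from_rotvec(s["tool_rot"]).as_matrix()[:,0]
    print(s["time"],np.round(s["tool_pos"],4),np.degrees(np.arctan2(X[1],X[0])),np.round(s["joints"],2),s["finger_gap"],s["finger_force"],np.round(s["contact_force"],1))
    p,d=vision.get_image("side");q,e=vision.get_image("top")
    v=cv2.resize(p[130:240,180:320],None,fx=4,fy=4);w=cv2.resize(q[130:240,200:340],None,fx=4,fy=4)
    cv2.imwrite(f"pics/{name}.png",cv2.resize(np.hstack([v,w]),None,fx=.7,fy=.7)[:,:,::-1])
    return p[:,:,::-1],q[:,:,::-1]
E
python3 -c "
from h import *
look('s2')"
```

```text
2.575 [0.4834 0.2718 0.1646] 153.10640790931012 [ 0.36  0.3  -0.14  1.13 -0.    0.83] 0.9997427654146248 0.0 [0.4 0.1 1.3]
```

View pics/s2.png

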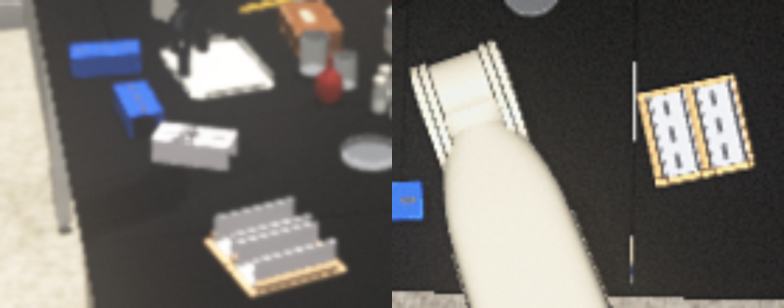

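The side crop shows the fingers above and behind the cap, consistent with the tool being over it. I'll correct by (-1,+5) mm, go down and grip.

Emit:
arm_command:
  steps:
    - {"dx":-1,"dy":5,"dz":-30,"spin":0,"gripper":-1}
    - {"dx":0,"dy":0,"dz":-35,"spin":0,"gripper":-1}
    - {"dx":0,"dy":0,"dz":-30,"spin":0,"gripper":-1}
    - {"dx":0,"dy":0,"dz":-20,"spin":0,"gripper":-1}
    - {"dx":0,"dy":0,"dz":-15,"spin":0,"gripper":-1}
    - {"dx":0,"dy":0,"dz":-8,"spin":0,"gripper":-1}
    - {"dx":0,"dy":0,"dz":0,"spin":0,"gripper":-1}
    - {"dx":0,"dy":0,"dz":0,"spin":0,"gripper":1}
    - {"dx":0,"dy":0,"dz":0,"spin":0,"gripper":1}
    - {"dx":0,"dy":0,"dz":0,"spin":0,"gripper":1}
    - {"dx":0,"dy":0,"dz":0,"spin":0,"gripper":1}
    - {"dx":0,"dy":0,"dz":0,"spin":0,"gripper":1}
  squeeze: 40

```text
time: 4.18
tool_pos: [0.4822, 0.2772, 0.0258]
tool_rot: [0.729, 3.055, 0.001]
contact_force: [-1.5, -0.3, 6.6]
finger_gap: 0.631
finger_force: 42.7
```

Emit:
arm_command:
  steps:
    - {"dx":0,"dy":0,"dz":20,"spin":0,"gripper":1}
    - {"dx":0,"dy":0,"dz":40,"spin":0,"gripper":1}
    - {"dx":0,"dy":0,"dz":40,"spin":0,"gripper":1}
    - {"dx":6,"dy":-33,"dz":0,"spin":0.08,"gripper":1}
    - {"dx":8,"dy":-45,"dz":0,"spin":0.103,"gripper":1}
    - {"dx":8,"dy":-45,"dz":0,"spin":0.103,"gripper":1}
    - {"dx":8,"dy":-45,"dz":0,"spin":0.103,"gripper":1}
    - {"dx":8,"dy":-45,"dz":0,"spin":0.103,"gripper":1}
    - {"dx":8,"dy":-45,"dz":0,"spin":0.103,"gripper":1}
    - {"dx":8,"dy":-45,"dz":0,"spin":0.103,"gripper":1}
    - {"dx":0,"dy":0,"dz":0,"spin":0,"gripper":1}
    - {"dx":0,"dy":0,"dz":0,"spin":0,"gripper":1}

```text
time: 5.68
tool_pos: [0.5355, -0.0259, 0.1248]
tool_rot: [0.357, -3.121, -0.001]
contact_force: [-0.4, 0.4, -2.2]
finger_gap: 0.625
finger_force: 42.7
```

Run:
```python
from h import *
p,q=look('s3')
cv2.imwrite('pics/s4.png',cv2.resize(p[140:250,230:330],None,fx=5,fy=5,interpolation=2))
# check of cradle from side: board corners reprojected
c=vision.get_calibration("side");T=np.linalg.inv(np.array(c["pose"]));a=np.radians(13.04)
for x,y in((70,74),(70,-74),(-70,-74),(-70,74)):
    w=np.array([.5362+(x*np.cos(a)-y*np.sin(a))/1e3,-.0257+(x*np.sin(a)+y*np.cos(a))/1e3,.006,1]);k=c["mtx"]@(T@w)[:3];print(np.round((k[:2]/k[2]-[230,140])*5))
```

```text
5.675 [ 0.5355 -0.0259  0.1248] -166.94733230770012 [-0.21  0.3  -0.25  1.02  0.   -0.43] 0.6250884374633254 42.73077830672264 [-0.4  0.4 -2.2]
[280. 335.]
[371. 428.]
[200. 474.]
[118. 376.]
```

View pics/s4.png

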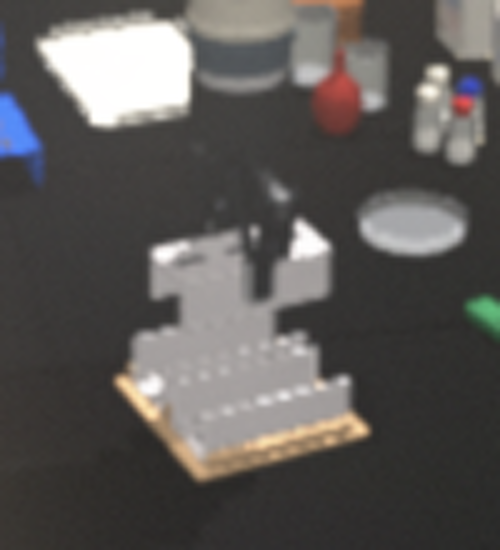

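The picture shows the cap held over the pair and the board corners matching my pose: left (118,376), bottom (200,474), right (371,428). The finger at column 262 looks off the middle of the cap face (columns 150–330), so I'm checking where the cap sits along its length.

Run:
```python
from h import *
c=vision.get_calibration("side");T=np.linalg.inv(np.array(c["pose"]));a=np.radians(13.05)
def pr(x,y,z):
    w=np.array([.5355+(x*np.cos(a)-y*np.sin(a))/1e3,-.0259+(x*np.sin(a)+y*np.cos(a))/1e3,z,1]);k=c["mtx"]@(T@w)[:3];return np.round((k[:2]/k[2]-[230,140])*5)
for x in(-60,60):
  for z in(.099,.139): print(x,z,pr(x,-27,z))
print("finger tip",pr(0,-34,.108), pr(-60,27,.139),pr(60,27,.139))
```

```text
-60 0.099 [183. 329.]
-60 0.139 [183. 281.]
60 0.099 [331. 293.]
60 0.139 [332. 245.]
finger tip [262. 305.] [151. 248.] [298. 214.]
```

The prediction matches the picture (151,248 and 331,293), so the cap is centred in the grip. I'm lowering it gently.

Emit:
arm_command:
  steps:
    - {"dx":0,"dy":0,"dz":-20,"spin":0,"gripper":1}
    - {"dx":0,"dy":0,"dz":-20,"spin":0,"gripper":1}
    - {"dx":0,"dy":0,"dz":-15,"spin":0,"gripper":1}
    - {"dx":0,"dy":0,"dz":-10,"spin":0,"gripper":1}
    - {"dx":0,"dy":0,"dz":-10,"spin":0,"gripper":1}
    - {"dx":0,"dy":0,"dz":-7,"spin":0,"gripper":1}
    - {"dx":0,"dy":0,"dz":-5,"spin":0,"gripper":1}
    - {"dx":0,"dy":0,"dz":-1,"spin":0,"gripper":1}
    - {"dx":0,"dy":0,"dz":0,"spin":0,"gripper":1}
    - {"dx":0,"dy":0,"dz":0,"spin":0,"gripper":1}

```text
time: 7.02
tool_pos: [0.536, -0.0261, 0.0373]
tool_rot: [-0.359, 3.12, -0.0]
contact_force: [-0.2, -0.2, -1.4]
finger_gap: 0.623
finger_force: 42.8
```

Emit:
arm_command:
  steps:
    - {"dx":0,"dy":0,"dz":-1,"spin":0,"gripper":1}
    - {"dx":0,"dy":0,"dz":-1,"spin":0,"gripper":1}
    - {"dx":0,"dy":0,"dz":0,"spin":0,"gripper":1}
    - {"dx":0,"dy":0,"dz":0,"spin":0,"gripper":1}

```text
time: 7.52
tool_pos: [0.5358, -0.026, 0.035]
tool_rot: [-0.359, 3.121, -0.0]
contact_force: [0.2, 0.0, -0.8]
finger_gap: 0.624
finger_force: 42.8
```

Emit:
arm_command:
  steps:
    - {"dx":0,"dy":0,"dz":-1,"spin":0,"gripper":1}
    - {"dx":0,"dy":0,"dz":0,"spin":0,"gripper":1}
    - {"dx":0,"dy":0,"dz":0,"spin":0,"gripper":1}

```text
time: 7.9
tool_pos: [0.5359, -0.026, 0.0348]
tool_rot: [-0.359, 3.12, -0.0]
contact_force: [-3.3, 0.4, 8.3]
finger_gap: 0.629
finger_force: 43.8
```

It's on the floor (8 N upward). Releasing part-way and lifting off.

Emit:
arm_command:
  steps:
    - {"dx":0,"dy":0,"dz":0,"spin":0,"gripper":-0.6}
    - {"dx":0,"dy":0,"dz":0,"spin":0,"gripper":-0.6}
    - {"dx":0,"dy":0,"dz":0,"spin":0,"gripper":-0.6}
    - {"dx":0,"dy":0,"dz":0,"spin":0,"gripper":-0.6}
    - {"dx":0,"dy":0,"dz":10,"spin":0,"gripper":-0.6}
    - {"dx":0,"dy":0,"dz":20,"spin":0,"gripper":-0.6}
    - {"dx":0,"dy":0,"dz":30,"spin":0,"gripper":-0.6}
    - {"dx":0,"dy":0,"dz":40,"spin":0,"gripper":-0.6}
    - {"dx":0,"dy":0,"dz":50,"spin":0,"gripper":-0.6}
    - {"dx":0,"dy":60,"dz":0,"spin":0,"gripper":-0.6}
    - {"dx":0,"dy":60,"dz":0,"spin":0,"gripper":-0.6}
    - {"dx":0,"dy":60,"dz":0,"spin":0,"gripper":-0.6}

```text
time: 9.4
tool_pos: [0.5357, 0.1556, 0.1851]
tool_rot: [-0.358, 3.12, -0.0]
contact_force: [0.9, -0.3, 0.4]
finger_gap: 0.799
finger_force: 0.0
```

Run:
```python
from h import *
p,q=look('s5')
v=np.hstack([cv2.resize(p[180:250,240:320],None,fx=5,fy=5,interpolation=2),cv2.resize(q[145:215,270:350],None,fx=5,fy=5,interpolation=2)])
cv2.imwrite('pics/s6.png',v)
```

```text
9.4 [0.5357 0.1556 0.1851] -166.9138356359095 [ 0.13  0.3  -0.09  1.18 -0.   -0.1 ] 0.7993151153064701 0.0 [ 0.9 -0.3  0.4]
```

View pics/s6.png

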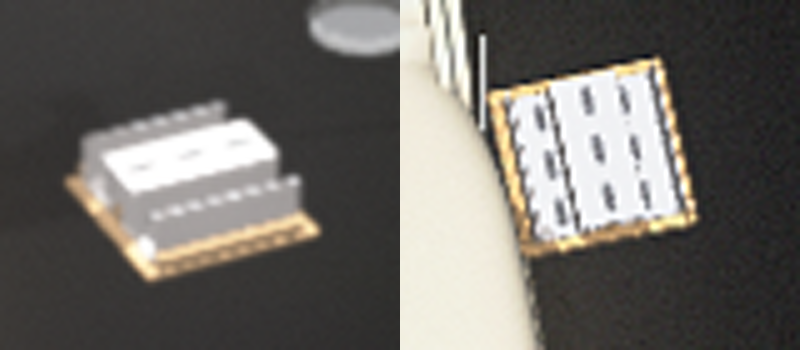

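The cap sits level over the middle of the pair, its top just above the flange tops (side crop at 190,155; top crop at 597,150). Its ends are lined up and the gripper is clear, so I'm handing it in.

```bash
python3 -c "
from workcell import bot
print(bot.close_job())"
```

```text
the job is handed in; nothing more can be done
None
```

The wide channel sits open side down over the middle of the pair, level with its ends lined up as far as the last pictures show; the narrow and blue ones were left alone, and the job was handed in at about 9.5 s (no verdict was returned).

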